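# Seat the crucible carrier on the sample changer and clip it

### The job

Load the sample changer: with a fingertip, push the blue crucible carrier along its rails by its rear end until you feel it drop into the locating slots and it lies flush with the side guides, then push the red-knobbed retaining clip round until it lies square across the carrier. Do not lift the carrier, keep the four crucibles standing in their wells, and leave everything else on the bench where it is.

Things in the scene. Friction and masses are not known exactly. Their poses are not given: they have to be found in the camera images.
- dock: Sample changer, fixed: white base 180 x 437 mm with two aluminium rails along its y axis (tops at z 28 mm, 55 mm gap between) and steel side guides (inner faces 61.5 mm off the centre line, tops at z 40 mm). Origin on the bench, on the rails' centre line. The carrier is loaded toward the dock's -y, where a white head (98 mm high, parked arm to 166 mm) stands. Yaw within 0.25 rad of the room's.
- dock_home (a point): Fixed point of the dock, frame as the dock's: where the carrier's origin lies when home, dock frame [0, -0.060, 0.028]. The carrier slides toward the dock's -y and starts 90 to 160 mm short of here. Home, its feet have dropped into four cross slots in the rails, with 2 mm of play either way, and it can go no further.
- carrier: Blue loose board 120 x 170 x 12 mm, 0.35 to 0.7 kg, on the rails between the guides (1.5 mm side play), y axis along the rails. Origin: middle of its underside. It slides on four black feet 7 mm high, underside at z 35 mm; home, it drops 7 mm, and its top (z 40 mm) is flush with the guides. A push of 2 to 7 N slides it.
- carrier_push (a point): The middle of the carrier's rear end face (the end away from the head), at the height of its top face: carrier frame [0, 0.085, 0.012]. The face is flat and upright; in its middle, 44 mm wide, it is carried up by a push block 12 mm thick to 18 mm above the carrier's top face.
- clip (a joint): Retaining clip's swing, rad: 0 = parked, bar pointing to the dock's +y beside the guide; 1.57 = closed, bar pointing to the dock's +x, square across the carrier (stop 1.58). Clockwise from above; starts at -0.5 to 0.2, stays where left; 1.5 N at the knob moves it. Bar z 42 to 47 mm, 12 mm wide, 42 mm long: clears a seated carrier by 2 mm, strikes the side of one not yet dropped.
- clip_pivot (a point): Axis of the clip, on the robot's side of the bed: dock frame [-0.077, -0.020], at the height of the bar's underside, 42 mm above the bench.
- clip_knob (a point): Top centre of the clip's red upright knob, 12 mm in diameter, standing from the bar (47 mm) to 68 mm above the bench, 34 mm from the clip's axis.
- crucible_a: White porcelain open crucible, 42 dia x 33 mm tall, loose, standing in a 5 mm deep round well of the carrier at carrier frame [-0.029, -0.01, 0.007]. Origin in the middle of its underside.
- well_a (a point): Centre of the floor of the well in which crucible_a stands.
- crucible_b: White porcelain lidded crucible, 45 dia x 43 mm tall, loose, standing in a 5 mm deep round well of the carrier at carrier frame [0.029, -0.01, 0.007]. Origin in the middle of its underside.
- well_b (a point): Centre of the floor of the well in which crucible_b stands.
- crucible_c: White porcelain lidded crucible, 45 dia x 43 mm tall, loose, standing in a 5 mm deep round well of the carrier at carrier frame [-0.029, -0.056, 0.007]. Origin in the middle of its underside.
- well_c (a point): Centre of the floor of the well in which crucible_c stands.
- crucible_d: White porcelain open crucible, 42 dia x 33 mm tall, loose, standing in a 5 mm deep round well of the carrier at carrier frame [0.029, -0.056, 0.007]. Origin in the middle of its underside.
- well_d (a point): Centre of the floor of the well in which crucible_d stands.
- tongs: Bystander: steel crucible tongs lying on the bench to the left, 78 x 203 x 10 mm. Origin at the middle of the underside.
- timer: Bystander: white timer, 55 x 66 x 20 mm, to the right. Origin at the middle of the underside.
- weighing_bottle: Bystander: glass weighing bottle, 37 dia x 71 mm, to the left of the bed. Origin at the middle of the underside.
There are look-alikes about, which are no part of the job. Leave any orange or purple look-alike of the crucible_c alone. Leave any green look-alike of the crucible_b alone.

How it is judged:
By the outcome, as a careful person would: the job done as asked, in the order asked, and still so for the second after the job is handed in, with the robot touching nothing.
It also fails if it takes over 48 s, if anything falls off the work surface, if the arm or the gripper's body presses on something with over 40 N, if the wrist force passes 120 N, or if a joint passes its speed limit or range.

### The arm

A 7-joint arm with a two-finger parallel gripper is mounted at the origin on a cart in front of the work surface, level with it; the furniture and walls round the work are solid. World frame = base frame: x ahead of the robot, y to its left, z up, the work surface at z = 0. Lengths are in m, angles in degrees, forces in N, time in s.
With the tool pointing down it reaches from about 0.4 to 0.85 m from the base axis. Payload 4.4 kg.
Tool frame: the origin (TCP) lies at the very end of the fingers, on their centre line; the grasp point (between the pads) lies 19 mm behind it; y points along the fingers, z is the direction in which the jaws open and shut, and the axes are right-handed (so a half turn about y gives the same grasp; the last joint's range is limited). The gripper opens to 94 mm and grips with 3 to 60 N. Pads are 16 mm wide; open, the fingers measure 119 mm over their backs; the gripper's body (75 mm by 177 mm) begins 78 mm behind the grasp point.
Start: joints at [65.959, 36.005, 2.206, 86.941, -1.547, 57.084, -1.146], TCP at [0.225, -0.61, 0.205] pointing down, gripper open.
Joint ranges: [-175.42, 175.42], [-21.48, 121.26], [-71.46, 75.88], [10.55, 141.38], [-63.04, 243.04], [13.31, 113.54], [-168.57, 168.57]. Speed limits (degrees/s): [147.25, 147.25, 180, 180, 180, 180, 180].

### API

Orientations are given as a 3x3 rotation matrix whose columns are the frame's x, y, z axes.
In Python, from station import robot, snapshot, order gives the robot as it stands. The module is installed in compiled form; this text tells all that it offers.
- The arm moves only by the tool servo_tool, never from a script. Its argument "rows" is one flat list of numbers, 7 for each row, row after row: the shift along the tool's x, y, z in mm, then the turn, a rotation vector about the tool's x, y, z in rad, then the finger opening in mm, from 0 to 94. A call has 1 to 5 rows; each row is the pose to reach, as a shift and turn from the pose measured when the call began, along the tool's axes at that moment; what a row does not reach only later rows make up. A row lasts 1/8 s, in which the tool goes at most 62.5 mm and 10.7 degrees, less where a joint would pass 70% of its speed; a pose out of reach is approached as far as the arm can. A call with a gripper value outside its range is refused whole. The fingers move at their own pace and stop on an object; "force" is the grip in N (left out, the last holds). Time passes only in rows, so rows that repeat a pose let the fingers close. It gives the time, the measured TCP pose, the force and the opening at its end, in the units of the state.
- robot.get_state(): the state, without advancing time (a new reading comes with each control period).
- snapshot(name): name is "side" or "top"; returns a dict with "color" (480x640x3 uint8, red, green, blue), "mtx" (3x3 intrinsics, pixels), "k1" (the pictures are not rectified: a ray, as slopes to the right and down, at radius r is drawn at 1 + k1 r^2 times it, then the intrinsics apply), "cam_to_world" (4x4, takes a point from camera to world coordinates). Camera axes: x right, y down, z forward; pixel columns grow to the right and rows downward; lengths in m; the calibration is good to about 2 mm. A picture is of the moment at which its call begins. There is no depth.
- order.job_done(): hands the job in, once; it reports no verdict.
The state is a dict: "time_s": time; "joint_pos": joint angles; "qvel": joint speeds; "tau": joint torques, N m; "tool_pos": TCP position; "eef_rot": TCP orientation; "ft_force": force on the tool from outside, world axes, zero at the start; "wrist_torque": the same for the moment, N m; "grip_width": finger opening in m.
Only numpy, scipy, OpenCV 4.12 (cv2) and the standard library are available. Lean on these libraries where they do the work, as an engineer would, in place of code of your own. Each camera call takes 0.05 s, during which the arm holds its last target. There are 200 camera calls.

## Working session

There is one attempt and no reset: what is moved stays moved. The work goes in short steps, Python scripts to look and compute and a tool call to move; the robot and the scene stay as the last step left them, time stands still between calls to the robot, and variables do not carry over. Pictures are saved under pics/ and viewed, about 8 in all and at most 12, crops included, and the job is handed in when it is done.

Besides the shell and the picture viewer there is one more tool, called after "Call:" as name(argument=value, ...) on one line, values as JSON. servo_tool: Moves the arm, as the interface text tells. Its arguments: {"type":"object","properties":{"rows":{"type":"array","items":{"type":"number"}},"force":{"type":"number"}},"required":["rows"]}

```bash
mkdir -p pics; cat > h.py <<'E'
import numpy as np, cv2
from station import robot, snapshot, order
def ray(s,u,v):
    K=s["mtx"]; d=np.array([(u-K[0,2])/K[0,0],(v-K[1,2])/K[1,1]]); p=d.copy()
    for _ in range(20): p=d/(1+s["k1"]*(p@p))
    T=s["cam_to_world"]; return T[:3,3],T[:3,:3]@np.array([p[0],p[1],1])
def onz(s,u,v,z):
    o,d=ray(s,u,v); return o+d*(z-o[2])/d[2]
def proj(s,P):
    T=s["cam_to_world"]; c=T[:3,:3].T@(np.asarray(P)-T[:3,3]); q=c[:2]/c[2]; q=q*(1+s["k1"]*(q@q))
    return s["mtx"][:2,:2]@q+s["mtx"][:2,2]
def save(s,n): cv2.imwrite("pics/"+n,s["color"][:,:,::-1])
E
python3 - <<'E'
from h import *
for n in("top","side"):
    s=snapshot(n); save(s,n+"1.png"); print(n,s["mtx"].tolist(),s["k1"],np.round(s["cam_to_world"],3).tolist())
st=robot.get_state(); print(st)
E
```

```text
top [[523.0313864088603, 0.0, 316.5666314294879], [0.0, 523.0313864088603, 236.86946800959737], [0.0, 0.0, 1.0]] 0.03808042023497865 [[-0.008, -0.998, 0.063, 0.507], [-1.0, 0.008, -0.003, -0.021], [0.003, -0.063, -0.998, 1.384], [0.0, 0.0, 0.0, 1.0]]
side [[570.2286305616518, 0.0, 305.0550479551155], [0.0, 570.2286305616518, 243.17437580489948], [0.0, 0.0, 1.0]] -0.0475848615659883 [[-0.99, -0.083, 0.113, 0.411], [-0.14, 0.537, -0.832, 1.097], [0.008, -0.84, -0.543, 0.782], [0.0, 0.0, 0.0, 1.0]]
{'time_s': 0.1, 'joint_pos': array([65.95926675, 36.0519565 ,  2.20340994, 86.98624813, -1.5468214 ,
       57.08569728, -1.14519567]), 'qvel': array([ 0.01924322, -0.09910309,  0.10725854, -0.09679536, -0.03611916,
       -0.05552745, -0.00503232]), 'tau': array([ 2.41775953e-03, -5.50791907e+01,  1.14734709e+00, -1.87116838e+01,
       -5.21670131e-02,  1.91958924e-02,  5.60468629e-05]), 'tool_pos': array([ 0.22502055, -0.60919876,  0.20468754]), 'eef_rot': array([[-9.38064304e-01, -5.91232371e-04,  3.46460694e-01],
       [-3.46461198e-01,  1.53429581e-03, -9.38063049e-01],
       [ 2.30400494e-05, -9.99998648e-01, -1.64410721e-03]]), 'ft_force': array([ 0.15768948,  0.67432319, -0.73127692]), 'wrist_torque': array([-0.0515891 , -0.05303805, -0.02610231]), 'grip_width': 0.09406276956846352}
```

View pics/top1.png

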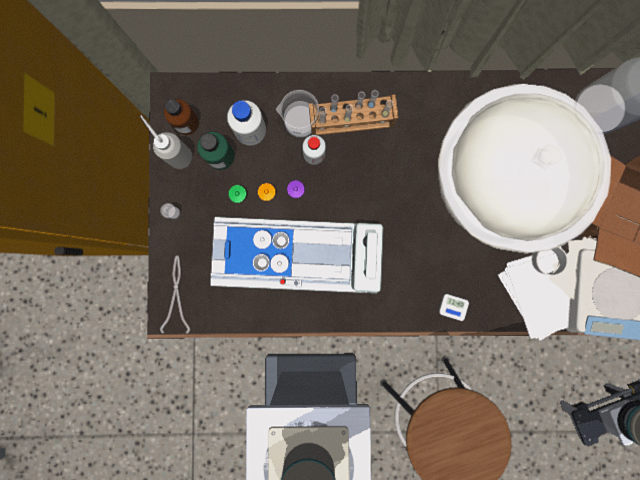

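View pics/side1.png

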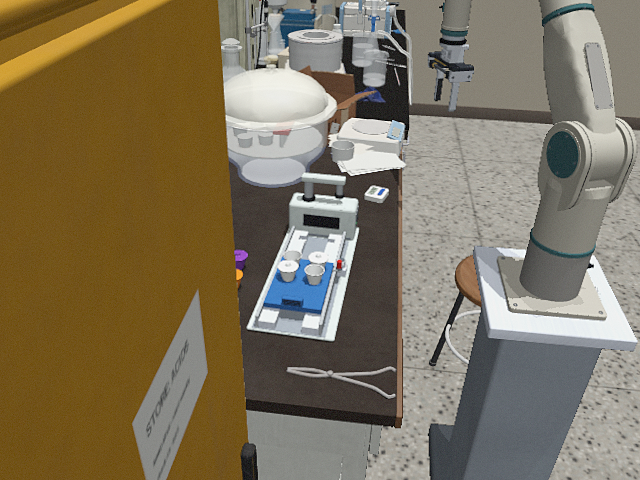

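Top view: the dock's head is to the right (world -y). The carrier's blue board spans px (222–293, 228–276), its push block is at (227,249), and the red knob is at (283,281). The green, orange and purple look-alikes at y≈190 are off the dock. The side view agrees, with the knob at (339,265) and the block at (290,302). Next I measure the carrier and dock, and view an enlarged crop.

```bash
python3 - <<'E'
from h import *
s=snapshot("top"); im=s["color"]; hsv=cv2.cvtColor(im,cv2.COLOR_RGB2HSV)
roi=np.zeros(im.shape[:2],np.uint8); roi[210:300,200:390]=1
blue=((hsv[...,0]>95)&(hsv[...,0]<125)&(hsv[...,1]>130)).astype(np.uint8)*roi
red=(((hsv[...,0]<8)|(hsv[...,0]>172))&(hsv[...,1]>130)).astype(np.uint8)*roi
blue=cv2.morphologyEx(blue,cv2.MORPH_OPEN,np.ones((3,3)))
c=max(cv2.findContours(blue,0,1)[0],key=cv2.contourArea)
pts=np.array([onz(s,*p[0],.047)[:2] for p in cv2.convexHull(c)]).astype(np.float32)
r=cv2.minAreaRect(pts); print("carrier",r); box=cv2.boxPoints(r); print(box)
v,u=np.nonzero(red); print("red px",u.mean(),v.mean(),len(u),"knob",onz(s,u.mean(),v.mean(),.062))
# white base outline: bright low-saturation/pixels, bench is dark
w=((hsv[...,2]>110)).astype(np.uint8)*roi
w=cv2.morphologyEx(w,cv2.MORPH_CLOSE,np.ones((5,5)))
c2=max(cv2.findContours(w,0,1)[0],key=cv2.contourArea); print("dock px",cv2.minAreaRect(c2),cv2.boxPoints(cv2.minAreaRect(c2)))
print([onz(s,*q,.01)[:2] for q in cv2.boxPoints(cv2.minAreaRect(c2))])
cv2.imwrite("pics/crop1.png",cv2.resize(im[205:305,200:395,::-1],None,fx=4,fy=4,interpolation=cv2.INTER_CUBIC))
E
```

```text
carrier ((0.5593950152397156, 0.12324978411197662), (0.1711585372686386, 0.1175556480884552), 89.495849609375)
[[0.49986646 0.03819101]
 [0.6174176  0.03715664]
 [0.61892354 0.20830856]
 [0.50137246 0.20934293]]
red px 282.11764705882354 281.4117647058824 17 knob [0.4790555  0.06222839 0.062     ]
dock px ((296.2265625, 254.80535888671875), (170.67868041992188, 69.52949523925781), 2.4195094108581543) [[209.49568 285.93646]
 [212.43092 216.46893]
 [382.95746 223.67426]
 [380.02222 293.14178]]
[array([0.46790138, 0.25497975]), array([0.65004136, 0.2482333 ]), array([ 0.62749394, -0.2008551 ]), array([ 0.44539008, -0.19018279])]
```

View pics/crop1.png

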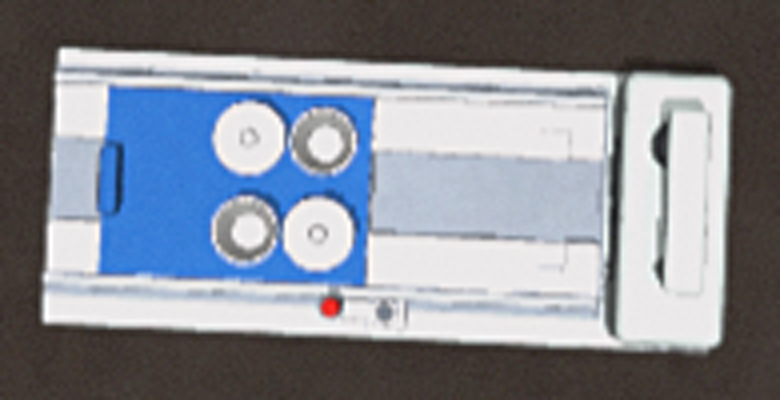

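The crop shows the board's corners at full-picture px (227,227), (293.8,229.5), (291.5,276.3) and (225,273.3). The block's rear face is at (224.5,249.5). The clip pivot is at (296.2,283) and the knob at (282.7,281.7), so the bar points to dock +y, parked. The slot marks are visible ahead, near x≈340.

```bash
python3 - <<'E'
from h import *
s=snapshot("top")
C=[onz(s,*p,.047)[:2] for p in[(227,227),(293.75,229.5),(291.5,276.25),(225,273.25)]]
C=np.array(C); print(C); ctr=C.mean(0); d=(C[0]+C[3]-C[1]-C[2])/2; print("len",np.hypot(*d)); d/=np.hypot(*d)
e=(C[0]+C[1]-C[2]-C[3])/2; print("wid",np.hypot(*e)); print("ydir",d,"yaw from x",np.arctan2(e[1],e[0]),"from y",np.arctan2(-d[0],d[1]))
piv=onz(s,296.25,283,.047)[:2]; kn=onz(s,282.75,281.75,.068)[:2]
print("pivot",piv,"knob",kn,np.hypot(*(kn-piv)))
yaw=np.arctan2(-d[0],d[1]); R=np.array([[np.cos(yaw),-np.sin(yaw)],[np.sin(yaw),np.cos(yaw)]])
home1=piv+R@np.array([.077,-.04]); print("home from pivot",home1,"carrier in home frame",R.T@(ctr-home1))
k=R.T@(kn-piv); print("clip angle",np.arctan2(k[0],k[1]))
print("ctr",ctr,"rear mid",ctr+R@[0,.085],"target rear",home1+R@[0,.085])
E
```

```text
[[0.61883067 0.20368218]
 [0.61108064 0.03287356]
 [0.49163846 0.03923169]
 [0.50073481 0.2084005 ]]
len 0.17019727429457662
wid 0.11889807164301633
ydir [0.04949073 0.99877458] yaw from x -0.04659646171502496 from y -0.049510954841126414
pivot [0.47440519 0.02722233] knob [0.47832419 0.06026805] 0.03327729782377109
home from pivot [ 0.5493312  -0.01653944] carrier in home frame [-0.00057696  0.13772664]
clip angle 0.06853091881442153
ctr [0.55557114 0.12104698] rear mid [0.55977786 0.20594282] target rear [0.55353791 0.0683564 ]
```

The measurements agree: yaw ≈ -0.048, 138 mm of travel, clip at 0.07 rad. I'll add a helper and start moving, fingers closed, jaws along dock x.

Call:
servo_tool(rows=[-614, 0, -689, 0, -1.17, 0, 0, -614, 0, -689, 0, -1.17, 0, 0, -614, 0, -689, 0, -1.17, 0, 0, -614, 0, -689, 0, -1.17, 0, 0, -614, 0, -689, 0, -1.17, 0, 0], force=40)

```text
time_s: 0.82
tool_pos: [0.3399, -0.317, 0.2057]
eef_rot: [[-0.27, 0.0, 0.963], [-0.963, 0.0, -0.27], [-0.001, -1.0, 0.0]]
ft_force: [1.7, -0.6, 0.8]
grip_width: 0.0474
```

```bash
cat >> h.py <<'E'
from scipy.spatial.transform import Rotation as Ro
yaw=-.048; Rd=Ro.from_euler('z',yaw).as_matrix(); home=np.array([.5493,-.0165]); dock=home+(Rd[:2,:2]@[0,.06])
Rt=Rd@np.array([[0,0,1],[-1,0,0],[0,-1,0]])  # tool x=dock -y, y=down, z=dock +x
def dw(x,y,z): return np.r_[dock+Rd[:2,:2]@[x,y],z]
def go(*P):
    st=robot.get_state(); R=st["eef_rot"]; p=st["tool_pos"]
    q=Rd.T@(p-np.r_[dock,0]); print("t %.2f dock xyz mm"%st["time_s"],np.round(q*1e3,1),"F dock",np.round(Rd.T@st["ft_force"],1),"grip",round(st["grip_width"]*1e3,1))
    print("turn",np.round(Ro.from_matrix(R.T@Rt).as_rotvec(),3))
    for x in P: print(x,"shift",np.round(1e3*R.T@(dw(*x)-p),0))
E
python3 - <<'E'
from h import *
go((0,.232,.20),(0,.232,.1))
E
```

```text
t 0.82 dock xyz mm [-194.7 -370.2  205.7] F dock [ 1.8 -0.5  0.8] grip 47.4
turn [-0.    -0.225 -0.001]
(0, 0.232, 0.2) shift [-630.    6.   55.]
(0, 0.232, 0.1) shift [-630.  106.   55.]
```

Call:
servo_tool(rows=[-603, 0, 55, 0, -0.225, 0, 0, -603, 0, 55, 0, -0.225, 0, 0, -603, 0, 55, 0, -0.225, 0, 0, -603, 0, 55, 0, -0.225, 0, 0, -603, 0, 55, 0, -0.225, 0, 0])

```text
time_s: 1.45
tool_pos: [0.4513, -0.0252, 0.206]
eef_rot: [[-0.049, 0.001, 0.999], [-0.999, 0.0, -0.049], [-0.0, -1.0, 0.001]]
ft_force: [1.2, -1.1, -0.6]
grip_width: 0.0009
```

```bash
python3 - <<'E'
from h import *
go((0,.205,.20),(0,.205,.1))
E
```

```text
t 1.45 dock xyz mm [-97.5 -73.3 206. ] F dock [ 1.2 -1.1 -0.6] grip 0.9
turn [-0.001 -0.001 -0.   ]
(0, 0.205, 0.2) shift [-278.    6.   97.]
(0, 0.205, 0.1) shift [-278.  106.   97.]
```

Call:
servo_tool(rows=[-60, 0, 20, 0, 0, 0, 0, -120, 0, 40, 0, 0, 0, 0, -180, 0, 60, 0, 0, 0, 0, -240, 0, 80, 0, 0, 0, 0, -278, 0, 97, 0, 0, 0, 0])

```text
time_s: 2.08
tool_pos: [0.5619, 0.251, 0.206]
eef_rot: [[-0.047, 0.001, 0.999], [-0.999, 0.001, -0.047], [-0.001, -1.0, 0.001]]
ft_force: [0.6, -0.2, 0.7]
grip_width: 0.0001
```

```bash
python3 - <<'E'
from h import *
go((0,.205,.1),(0,.205,.04))
E
```

```text
t 2.08 dock xyz mm [ -0.3 207.8 206. ] F dock [ 0.6 -0.1  0.7] grip 0.1
turn [-0.001  0.001 -0.001]
(0, 0.205, 0.1) shift [  3. 106.   0.]
(0, 0.205, 0.04) shift [  3. 166.   0.]
```

Call:
servo_tool(rows=[0, 50, 0, 0, 0, 0, 0, 0, 100, 0, 0, 0, 0, 0, 0, 140, 0, 0, 0, 0, 0, 0, 160, 0, 0, 0, 0, 0, 0, 168, 0, 0, 0, 0, 0])

```text
time_s: 2.7
tool_pos: [0.5612, 0.2508, 0.0365]
eef_rot: [[-0.047, -0.001, 0.999], [-0.999, -0.0, -0.047], [0.0, -1.0, -0.001]]
ft_force: [-0.6, 0.3, 0.1]
grip_width: 0.0003
```

```bash
python3 - <<'E'
from h import *
go((0,.173,.038))
for n in("top","side"):
    s=snapshot(n)
    im=s["color"]; im=im[205:305,200:395] if n=="top" else im[200:340,230:380]
    cv2.imwrite(f"pics/c2{n}.png",cv2.resize(im[:,:,::-1],None,fx=4,fy=4))
E
```

```text
t 2.70 dock xyz mm [ -1.  207.5  36.5] F dock [-0.6  0.3  0.1] grip 0.3
turn [0.001 0.001 0.   ]
(0, 0.173, 0.038) shift [35. -2.  1.]
```

View pics/c2side.png

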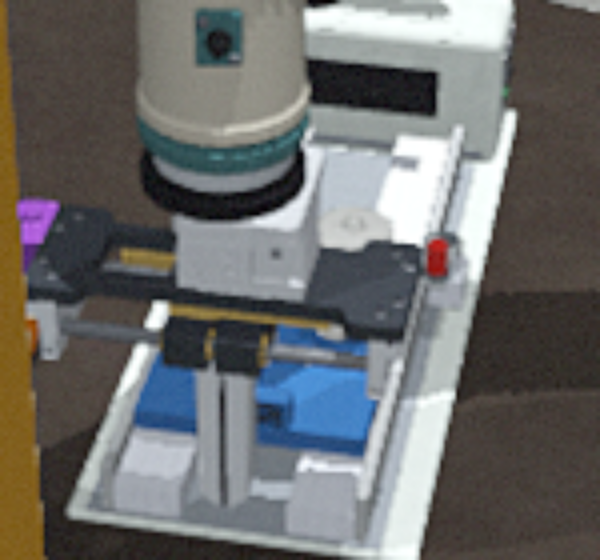

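The side crop shows the closed fingers behind the carrier, tip at crop (222,497), with the block's right edge at (293,405). They look slightly to the +x side, so I'll check that by projection.

```bash
python3 - <<'E'
from h import *
s=snapshot("side")
f=lambda P:np.round((proj(s,P)-[230,200])*4,0)
for n,P in dict(tip=dw(-.001,.2155,.0365),blockR=dw(-.022,.163,.065),blockL=dw(.022,.163,.065),cR=dw(-.06,.163,.047),cL=dw(.06,.163,.047),cRb=dw(-.06,.163,.035),railR=dw(-.0275,.2185,.028),railL=dw(.0275,.2185,.028),baseR=dw(-.09,.2185,0),baseL=dw(.09,.2185,0),knob=dw(-.077+.034*.07,.014,.068)).items(): print(n,f(P))
E
```

```text
tip [224. 504.]
blockR [287. 399.]
blockL [201. 388.]
cR [360. 436.]
cL [129. 406.]
cRb [360. 454.]
railR [275. 529.]
railL [166. 514.]
baseR [400. 588.]
baseL [ 47. 539.]
knob [432. 240.]
```

View pics/c2top.png

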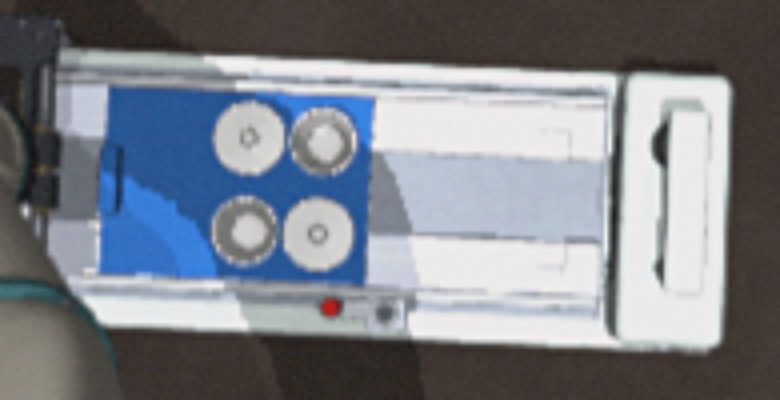

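The finger is within about 3 mm of the block's middle, which is fine. I approach and start pushing gently.

Call:
servo_tool(rows=[15, -1, -2, 0, 0, 0, 0, 26, -2, -2, 0, 0, 0, 0, 32, -2, -2, 0, 0, 0, 0, 37, -2, -2, 0, 0, 0, 0, 42, -2, -2, 0, 0, 0, 0])

```text
time_s: 3.48
tool_pos: [0.559, 0.212, 0.041]
eef_rot: [[-0.045, 0.003, 0.999], [-0.999, 0.005, -0.045], [-0.005, -1.0, 0.003]]
ft_force: [0.6, 5.3, 2.9]
grip_width: 0.0005
```

Call:
servo_tool(rows=[6, 0, 0, 0, 0, 0, 0, 12, 0, 0, 0, 0, 0, 0, 18, 0, 0, 0, 0, 0, 0, 24, 0, 0, 0, 0, 0, 0, 30, 0, 0, 0, 0, 0, 0])

```text
time_s: 4.1
tool_pos: [0.5578, 0.182, 0.041]
eef_rot: [[-0.045, 0.004, 0.999], [-0.999, 0.006, -0.045], [-0.006, -1.0, 0.004]]
ft_force: [0.2, 5.6, 3.1]
grip_width: 0.0004
```

```bash
python3 - <<'E'
from h import *
go((0,.033,.038))
E
```

```text
t 4.10 dock xyz mm [ -1.  138.7  41. ] F dock [-0.   5.6  3.1] grip 0.4
turn [-0.004  0.003 -0.006]
(0, 0.033, 0.038) shift [106.   2.   1.]
```

Contact is made and it slides at about 5.5 N. I'll keep going.

Call:
servo_tool(rows=[7, 1, 0, 0, 0, 0, 0, 14, 2, 0, 0, 0, 0, 0, 21, 2, 0, 0, 0, 0, 0, 28, 2, 0, 0, 0, 0, 0, 35, 2, 0, 0, 0, 0, 0])

```text
time_s: 4.72
tool_pos: [0.5574, 0.1496, 0.04]
eef_rot: [[-0.044, 0.007, 0.999], [-0.999, 0.01, -0.044], [-0.01, -1.0, 0.007]]
ft_force: [-0.1, 8.3, 7.0]
grip_width: 0.0005
```

Call:
servo_tool(rows=[7, 0, 0, 0, 0, 0, 0, 14, 0, 0, 0, 0, 0, 0, 21, 0, 0, 0, 0, 0, 0, 28, 0, 0, 0, 0, 0, 0, 35, 0, 0, 0, 0, 0, 0])

```text
time_s: 5.35
tool_pos: [0.5557, 0.116, 0.04]
eef_rot: [[-0.043, 0.007, 0.999], [-0.999, 0.012, -0.043], [-0.012, -1.0, 0.007]]
ft_force: [-2.3, 7.7, 4.9]
grip_width: 0.0001
```

Call:
servo_tool(rows=[5, 0, 0, 0, 0, 0, 0, 10, 0, 0, 0, 0, 0, 0, 14, 0, 0, 0, 0, 0, 0, 18, 0, 0, 0, 0, 0, 0, 22, 0, 0, 0, 0, 0, 0])

```text
time_s: 5.98
tool_pos: [0.5545, 0.0951, 0.04]
eef_rot: [[-0.043, 0.008, 0.999], [-0.999, 0.014, -0.043], [-0.014, -1.0, 0.007]]
ft_force: [-0.8, 7.8, 3.7]
grip_width: 0.0003
```

```bash
python3 - <<'E'
from h import *
go((0,.033,.040))
s=snapshot("top"); im=s["color"][205:305,200:395]
cv2.imwrite("pics/c3.png",cv2.resize(im[:,:,::-1],None,fx=4,fy=4))
E
```

```text
t 5.97 dock xyz mm [-0.1 51.8 40. ] F dock [-1.1  7.7  3.7] grip 0.3
turn [-0.007  0.005 -0.014]
(0, 0.033, 0.04) shift [19. -0.  0.]
```

View pics/c3.png

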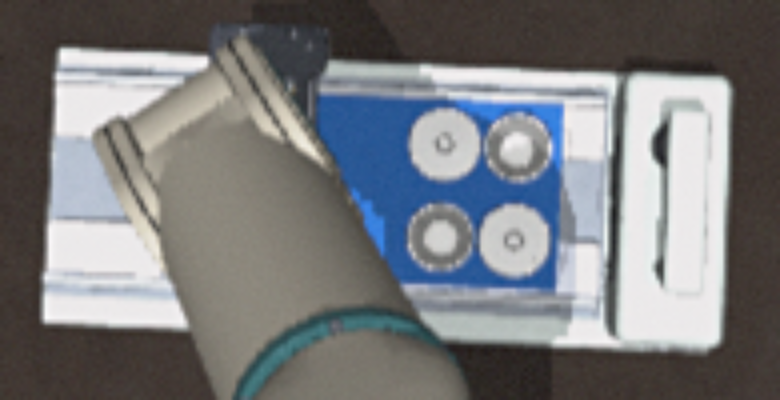

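All four crucibles stand in their wells, and the front edge is at crop x≈560, just short of home. About 18 mm are left, so I slow down.

Call:
servo_tool(rows=[3, 0, 0, 0, 0, -0.007, 0, 6, 0, 0, 0, 0, -0.014, 0, 9, 0, 0, 0, 0, -0.014, 0, 11, 0, 0, 0, 0, -0.014, 0, 13, 0, 0, 0, 0, -0.014, 0])

```text
time_s: 6.65
tool_pos: [0.5537, 0.0816, 0.0399]
eef_rot: [[-0.044, 0.007, 0.999], [-0.999, -0.0, -0.044], [0.0, -1.0, 0.007]]
ft_force: [0.2, 5.6, 1.6]
grip_width: 0.0001
```

Call:
servo_tool(rows=[1.5, 0, 0, 0, 0, 0, 0, 3, 0, 0, 0, 0, 0, 0, 4.5, 0, 0, 0, 0, 0, 0])

```text
time_s: 7.02
tool_pos: [0.553, 0.0766, 0.0396]
eef_rot: [[-0.044, 0.006, 0.999], [-0.999, -0.001, -0.044], [0.001, -1.0, 0.006]]
ft_force: [-0.2, 3.7, 0.9]
grip_width: 0.0004
```

```bash
python3 - <<'E'
from h import *
go((0,.033,.040))
E
```

```text
t 7.03 dock xyz mm [-0.8 33.2 39.6] F dock [-0.4  3.7  0.9] grip 0.4
turn [-0.006  0.004  0.001]
(0, 0.033, 0.04) shift [ 0. -0.  1.]
```

Home should be at hand. I'll continue in small steps, watching the force.

Call:
servo_tool(rows=[1, 0, 0, 0, 0, 0, 0, 2, 0, 0, 0, 0, 0, 0])

```text
time_s: 7.28
tool_pos: [0.553, 0.0764, 0.0396]
eef_rot: [[-0.043, 0.006, 0.999], [-0.999, 0.002, -0.043], [-0.002, -1.0, 0.006]]
ft_force: [-0.0, 7.9, -0.5]
grip_width: 0.0008
```

Call:
servo_tool(rows=[1, 0, 0, 0, 0, 0, 0, 2, 0, 0, 0, 0, 0, 0])

```text
time_s: 7.52
tool_pos: [0.553, 0.0765, 0.0396]
eef_rot: [[-0.042, 0.007, 0.999], [-0.999, 0.004, -0.042], [-0.005, -1.0, 0.007]]
ft_force: [-0.3, 7.9, 0.2]
grip_width: 0.0004
```

Call:
servo_tool(rows=[1, 0, 0, 0, 0, 0, 0, 2, 0, 0, 0, 0, 0, 0])

```text
time_s: 7.78
tool_pos: [0.5531, 0.0765, 0.0397]
eef_rot: [[-0.041, 0.008, 0.999], [-0.999, 0.007, -0.041], [-0.007, -1.0, 0.007]]
ft_force: [0.4, 8.3, 0.4]
grip_width: 0.0005
```

It's stuck fast at y=33 mm as predicted (more force, no motion), which points to a drop and stop. I back off, lift and look.

Call:
servo_tool(rows=[-8, 0, 0, 0, 0, 0, 0, -25, 0, 0, 0, 0, 0, 0, -25, -40, 0, 0, 0, 0, 0, -35, -100, -40, 0, 0, 0, 0, -45, -140, -90, 0, 0, 0, 0])

```text
time_s: 8.4
tool_pos: [0.4731, 0.1226, 0.173]
eef_rot: [[-0.042, 0.009, 0.999], [-0.999, 0.007, -0.042], [-0.007, -1.0, 0.009]]
ft_force: [-0.6, -0.3, -0.1]
grip_width: 0.0001
```

```bash
python3 - <<'E'
from h import *
go((-.105,.022,.12))
a=snapshot("side"); s=snapshot("top")
im=cv2.resize(a["color"][200:340,230:380],None,fx=4,fy=4); t=cv2.resize(s["color"][205:305,200:395],None,fx=4,fy=4)
cv2.imwrite("pics/c4s.png",im[:,:,::-1]); cv2.imwrite("pics/c4t.png",t[:,:,::-1])
f=lambda P:np.round((proj(a,P)-[230,200])*4,0)
for z in(.04,.047): print(z,[f(dw(x,.025,z)) for x in(-.06,.06)],"blocktop",[f(dw(x,.025,z+.018)) for x in(-.022,.022)],"guide inner R z40",f(dw(-.0615,.025,.04)))
E
```

```text
t 8.40 dock xyz mm [-82.8  75.2 173. ] F dock [-0.5 -0.4 -0.1] grip 0.1
turn [-0.009  0.006 -0.007]
(-0.105, 0.022, 0.12) shift [ 53.  52. -23.]
0.04 [array([401., 290.]), array([191., 265.])] blocktop [array([335., 255.]), array([257., 246.])] guide inner R z40 [404. 290.]
0.047 [array([402., 280.]), array([190., 255.])] blocktop [array([335., 245.]), array([257., 236.])] guide inner R z40 [404. 290.]
```

View pics/c4s.png

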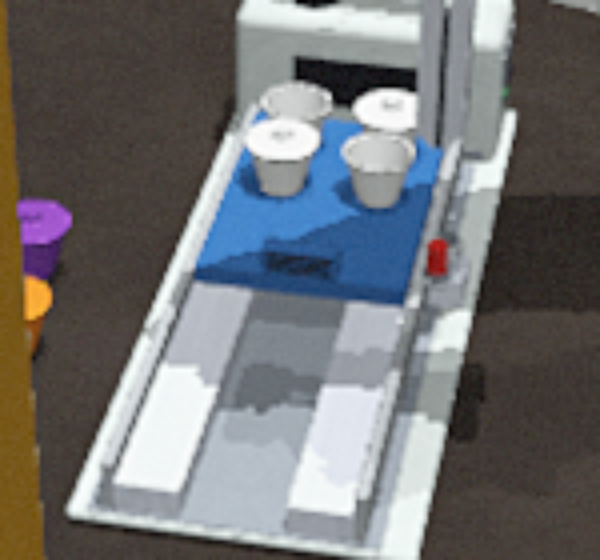

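The side crop shows the carrier's rear edge at (193,283)–(405,303), lying directly on the rails with its top level with the guides. The block's top is at about (300,255), as predicted for the dropped state (y≈250; undropped would be ≈241). All four crucibles stand. So it is home. Now the clip: I come down on the robot side of the knob.

Call:
servo_tool(rows=[30, 20, -25, -0.009, 0.006, -0.007, 0, 59, 40, -25, -0.009, 0.006, -0.007, 0, 59, 80, -25, -0.009, 0.006, -0.007, 0, 59, 110, -25, -0.009, 0.006, -0.007, 0, 59, 120, -25, -0.009, 0.006, -0.007, 0])

```text
time_s: 9.12
tool_pos: [0.4438, 0.0665, 0.0526]
eef_rot: [[-0.042, -0.002, 0.999], [-0.999, -0.001, -0.042], [0.001, -1.0, -0.002]]
ft_force: [-0.5, 0.9, 0.5]
grip_width: 0.0004
```

```bash
python3 - <<'E'
from h import *
go((-.0931,.0152,.052),(-.0807,.0193,.052),(-.0669,.0179,.052),(-.0528,.0084,.052),(-.046,0,.052),(-.043,-.006,.052))
E
```

```text
t 9.12 dock xyz mm [-109.4   17.9   52.6] F dock [-0.6  0.9  0.5] grip 0.4
turn [0.002 0.006 0.001]
(-0.0931, 0.0152, 0.052) shift [ 3.  1. 16.]
(-0.0807, 0.0193, 0.052) shift [-1.  1. 29.]
(-0.0669, 0.0179, 0.052) shift [ 0.  1. 42.]
(-0.0528, 0.0084, 0.052) shift [10.  0. 57.]
(-0.046, 0, 0.052) shift [18.  0. 63.]
(-0.043, -0.006, 0.052) shift [24.  0. 66.]
```

View pics/c4t.png

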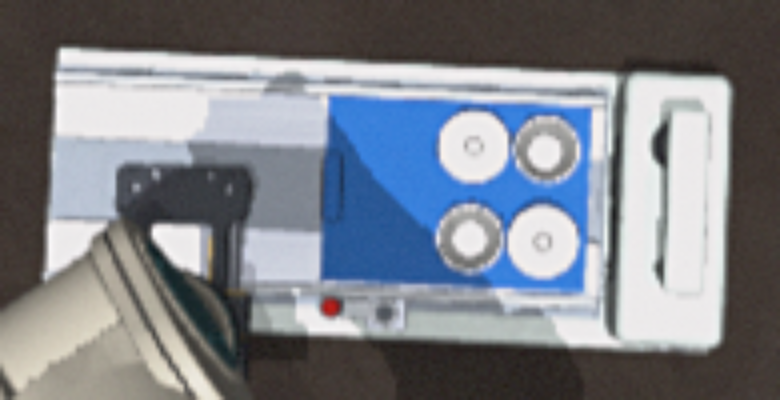

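The top crop shows the carrier against the head end, with its front at crop x≈592. The knob at (331,307) has not moved. Now I sweep the clip round.

Call:
servo_tool(rows=[3, 0, 8, 0, 0, 0, 0, 3, 0, 15, 0, 0, 0, 0, 1, 0, 22, 0, 0, 0, 0, 0, 0, 29, 0, 0, 0, 0, 0, 0, 35, 0, 0, 0, 0])

```text
time_s: 9.75
tool_pos: [0.4782, 0.0643, 0.0526]
eef_rot: [[-0.043, -0.004, 0.999], [-0.999, -0.002, -0.043], [0.002, -1.0, -0.004]]
ft_force: [-3.2, -0.7, -0.9]
grip_width: 0.0007
```

```bash
python3 - <<'E'
from h import *
go((-.0669,.0179,.052),(-.0528,.0084,.052),(-.046,0,.052),(-.043,-.006,.052),(-.043,-.009,.052))
E
```

```text
t 9.75 dock xyz mm [-74.9  17.3  52.6] F dock [-3.2 -0.8 -0.9] grip 0.7
turn [0.004 0.005 0.002]
(-0.0669, 0.0179, 0.052) shift [-1.  1.  8.]
(-0.0528, 0.0084, 0.052) shift [ 9.  0. 22.]
(-0.046, 0, 0.052) shift [17.  0. 29.]
(-0.043, -0.006, 0.052) shift [23.  0. 32.]
(-0.043, -0.009, 0.052) shift [26.  1. 32.]
```

Call:
servo_tool(rows=[0, 0, 8, 0, 0, 0, 0, 4, 0, 15, 0, 0, 0, 0, 9, 0, 22, 0, 0, 0, 0, 14, 0, 26, 0, 0, 0, 0, 18, 0, 30, 0, 0, 0, 0])

```text
time_s: 10.38
tool_pos: [0.5074, 0.0445, 0.0525]
eef_rot: [[-0.043, -0.004, 0.999], [-0.999, -0.002, -0.043], [0.002, -1.0, -0.004]]
ft_force: [-0.9, 2.0, -0.3]
grip_width: 0.0006
```

Call:
servo_tool(rows=[3, 0, 1, 0, 0, 0, 0, 6, 0, 2, 0, 0, 0, 0, 8, 0, 2, 0, 0, 0, 0])

```text
time_s: 10.75
tool_pos: [0.5084, 0.0407, 0.0525]
eef_rot: [[-0.041, -0.004, 0.999], [-0.999, 0.003, -0.041], [-0.003, -1.0, -0.004]]
ft_force: [-4.0, 11.0, -0.8]
grip_width: 0.0008
```

```bash
python3 - <<'E'
from h import *
go((-.043,-.006,.052),(-.043,-.009,.052))
E
```

```text
t 10.75 dock xyz mm [-43.6  -4.8  52.5] F dock [-4.5 10.8 -0.8] grip 0.8
turn [ 0.004  0.007 -0.003]
(-0.043, -0.006, 0.052) shift [1. 0. 1.]
(-0.043, -0.009, 0.052) shift [4. 0. 1.]
```

It stands firm against the stop at 11 N. I retreat and check.

Call:
servo_tool(rows=[-4, 0, 0, 0, 0, 0, 0, -10, 0, -2, 0, 0, 0, 0, -10, -50, -2, 0, 0, 0, 0, -60, -110, -20, 0, 0, 0, 0, -120, -150, -60, 0, 0, 0, 0])

```text
time_s: 11.38
tool_pos: [0.4704, 0.136, 0.1853]
eef_rot: [[-0.044, -0.001, 0.999], [-0.999, 0.003, -0.044], [-0.003, -1.0, -0.001]]
ft_force: [0.4, 1.3, 0.1]
grip_width: 0.0004
```

Call:
servo_tool(rows=[-60, 0, -30, 0, 0, 0, 0, -110, 0, -60, 0, 0, 0, 0, -130, 0, -70, 0, 0, 0, 0])

```text
time_s: 11.75
tool_pos: [0.4043, 0.2724, 0.1865]
eef_rot: [[-0.039, 0.0, 0.999], [-0.999, 0.005, -0.039], [-0.005, -1.0, -0.0]]
ft_force: [1.2, -0.7, -0.3]
grip_width: 0.0006
```

```bash
python3 - <<'E'
from h import *
go()
a=snapshot("side"); s=snapshot("top")
t=cv2.resize(s["color"][205:305,200:395],None,fx=4,fy=4); i=cv2.resize(a["color"][220:300,250:380],None,fx=5,fy=5)
cv2.imwrite("pics/c5t.png",t[:,:,::-1]); cv2.imwrite("pics/c5s.png",i[:,:,::-1])
hsv=cv2.cvtColor(s["color"],cv2.COLOR_RGB2HSV); red=((hsv[...,0]<8)|(hsv[...,0]>172))&(hsv[...,1]>130)
v,u=np.nonzero(red[210:300,200:390]); k=onz(s,u.mean()+200,v.mean()+210,.065)[:2]-dock; print("knob dock",Rd[:2,:2].T@k,len(u))
print("expect px",proj(s,dw(-.043,-.02,.068)),"got",u.mean()+200,v.mean()+210)
E
```

```text
t 11.75 dock xyz mm [-158.7  221.6  186.5] F dock [ 1.2 -0.6 -0.3] grip 0.6
turn [ 0.     0.009 -0.005]
knob dock [-0.0423677  -0.01947978] 15
expect px [296.55343676 269.65902745] got 296.4 269.4
```

View pics/c5t.png

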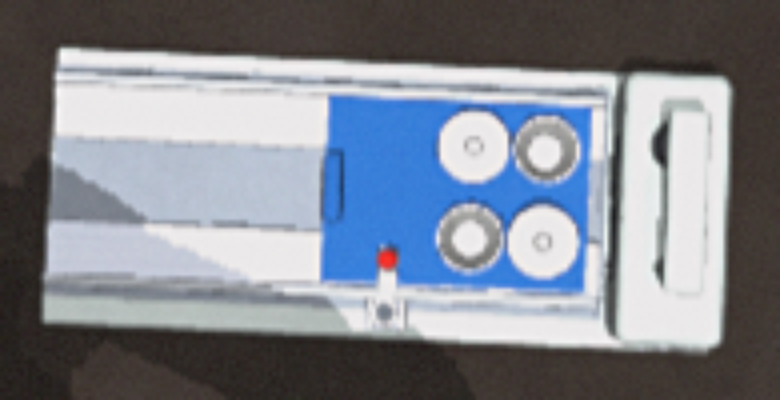

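View pics/c5s.png

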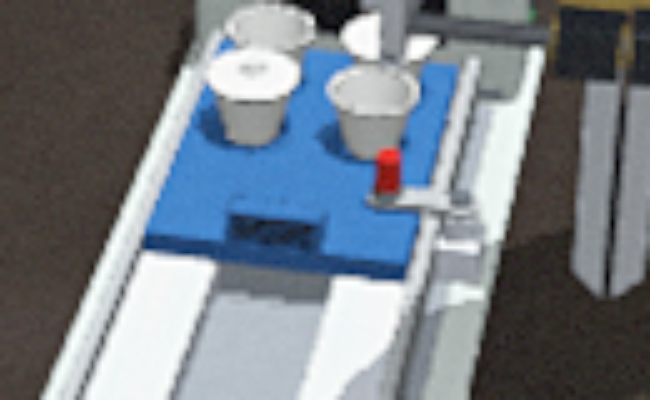

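The top crop shows the clip square across the carrier, with the knob at (387,258) and the pivot at (385,312). The knob is within 1 mm of its closed position. The side crop shows the bar lying over the flush carrier and all four crucibles upright. Nothing touches the arm, so I hand in.

```bash
python3 -c "
from h import *
print(order.job_done())"
```

```text
the job is handed in; nothing more can be done
None
```

The job is handed in at about 12 s of robot time: the carrier is home and the clip is closed.

- **Carrier:** I pushed it about 138 mm by its rear block with closed fingertips, at 4–8 N. It stopped dead at the predicted home position. The side picture shows it dropped onto the rails and flush with the guides.
- **Clip:** I swept the knob round to its stop, with 11 N at the end. The last measurement puts the knob within 1 mm of its closed position, and the picture shows the bar square across the carrier.
- **Crucibles and bystanders:** All four crucibles stand in their wells. I did not check the tongs, timer, weighing bottle or look-alikes again at the end. The force readings showed no unexpected contact.
- **Disagreement:** The side camera and my dock estimate differed by about 3 mm, slightly more than the stated 2 mm calibration error. It did not affect the result.

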